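Lay a timber sample under the macro camera and hold focus at the fourth click

TASK

Get the timber sample ready for its picture: lay the wooden sample and the metal scale bar flat in the two bays of the camera stage's tray that fit them, putting them down rather than dropping them. Then swing the camera's sprung focus lever exactly four clicks on from its rest, feeling each click and never going past the fourth, and finish while still holding the lever there, because it springs back when let go. Leave everything else on the table where it is.

Things in the scene. Friction and masses are not known exactly. Their poses are not given: they have to be found in the camera images.
- sample_center (a point): centre of the timber sample: a plain dark wooden bar 112 x 24 x 18 mm (its x, y, z), about 35 g, loose, lying flat on the table left or right of the stage; its own x axis runs along its length, z is up; this point is 9 mm above its underside
- bar_center (a point): centre of the scale bar: a plain aluminium bar 72 x 20 x 18 mm (its x, y, z) with short ruled marks on top, about 70 g, loose, lying flat on the table on the other side of the stage; its x axis runs along its length, z is up; this point is 9 mm above its underside
- stage: the camera stage: a black plate 170 x 420 x 10 mm fixed to the table; origin at the centre of its underside; x across it, y along it from the lever end to the tray end, z up. On it from -y to +y: round white lever drive, small camera with lens (top 72 mm above the table), grey tray with two bays
- sample_bay (a point): centre of the floor of the sample bay, the longer bay of the grey tray on the stage. Axes as stage. 126 mm long along x, 38 mm wide along y, white floor 14 mm above the table, rim 8 mm above the floor: a part in it stands 10 mm proud of the rim. The sample lies lengthwise along x, either way round. The lens front is 75 mm from the bay's -y edge and comes 4 mm nearer per click
- bar_bay (a point): centre of the floor of the bar bay, the shorter bay, 68 mm from sample_bay in the stage's +y and at right angles to it: 86 mm long along the stage's y, 34 mm wide along its x, floor 14 mm above the table, rim 8 mm above the floor; axes as stage. The scale bar lies in it lengthwise along y, either way round
- lever_pivot (a point): the vertical axis on which the focus lever turns, on top of the round white drive housing (92 mm across, its top 44 mm above the table) at the lever end of the stage
- lever_post (a point): grip post of the focus lever: an upright black pin 16 mm in diameter, foot 46 and top 98 mm above the table; this point is on its axis, 78 mm above the table, 75 mm from lever_pivot. At rest it lies from the pivot at 170 degrees from the stage's x axis (towards -x). It can be pinched or pushed; it moves on a circle about the pivot, counter-clockwise seen from above
- focus_lever (a joint): lever angle, rad: 0 at rest, grows counter-clockwise seen from above, stop at 1.05. Clicks every 10 degrees (0.1745 rad, 13 mm at the post), the fourth at 0.698. The push needed at the post jumps by 2 to 4 N (to 6 or 7 N) right at each click as it seats, then falls to 3 or 4 N on the way to the next. A return spring takes it back to 0 if let go
- brush: a flat hand brush with a wooden handle, about 190 mm long, lying on the table; to be left alone
- spatula: a spatula with a wooden handle, about 200 mm long, lying on the table; to be left alone
- loupe: a small black magnifier, 44 mm across and 46 mm high, standing on the far left; to be left alone
Mind the look-alikes: they are no part of the job. Of the things that look like the part that bears sample_center, the larger one is meant. Of the things that look like the part that bears bar_center, take the one that is farthest from the robot's base at the start.

How it is judged:
By the outcome, as a careful person would: the job done as asked, in the order asked, and still so for the second after the job is handed in, while the arm keeps its last pose, push and grip.
It also fails if it takes over 72 s, if anything falls off the work surface, if the arm or the gripper's body presses on something with over 40 N, if the wrist force passes 120 N, or if a joint passes its speed limit or range.

ROBOT

A 6-joint arm with a two-finger parallel gripper is mounted at the origin on the work surface. World frame = base frame: x ahead of the robot, y to its left, z up, the work surface at z = 0. Lengths are in m, angles in degrees, forces in N, time in s.
With the tool pointing down it reaches from about 0.4 to 0.825 m from the base axis. Payload 7 kg.
Tool frame: the origin (TCP) lies between the finger pads; the fingertips stand 19 mm ahead of it and the grasp point (between the pads) is the TCP (r.finger_overhang is the distance from the TCP to the fingertips, in m); z points along the fingers, y is the direction in which the jaws open and shut (so a half turn about z gives the same grasp; the last joint's range is limited). The gripper opens to 88 mm and grips with 3 to 60 N. Pads are 19 mm wide; open, the fingers measure 130 mm over their backs; the gripper's body (78 mm by 193 mm) begins 47 mm behind the grasp point.
Start: joints at [-57.061, 20.546, 0.682, 0, -70.136, -16.507], TCP at [0.191, -0.647, 0.246] pointing down, gripper open.
Joint ranges: [-176.03, 176.03], [-82.01, 121.73], [-58.28, 71.71], [-173.87, 95.51], [-174.79, -0.11], [-173.66, 173.66]. Speed limits (degrees/s): [136.94, 136.94, 172.46, 180, 180, 180].

INTERFACE

Orientations are given as [roll, pitch, yaw] about the fixed x, y, z axes, in that order (R = Rz(yaw) Ry(pitch) Rx(roll)).
In Python, from plant import r, optics gives the robot as it stands. The module is installed in compiled form; this text tells all that it offers.
- The arm moves only by the tool step_arm, never from a script. Its argument "increments" is a list of rows, each an object of numbers: "tx", "ty", "tz": the shift along the world's x, y, z in mm; "ax", "ay", "az": the turn, a rotation vector about the world's x, y, z in degrees; "claw": the gripper command: -1 is shut, 1 is fully open, values between are in proportion. In form: [{"tx": .., "ty": .., "tz": .., "ax": .., "ay": .., "az": .., "claw": ..}, ...]. A call has 1 to 12 rows; each row shifts and turns the commanded pose from where the row before left it; what a row does not reach is not made up. A row lasts 1/10 s, in which the tool goes at most 50 mm and 8.59 degrees, less where a joint would pass 70% of its speed; a pose out of reach is approached as far as the arm can. A call with a gripper value outside its range is refused whole. The fingers move at their own pace and stop on an object; "newtons" is the grip in N (left out, the last holds). Time passes only in rows, so rows that do not move let the fingers close. It gives the time, the measured TCP pose, the force and the opening at its end, in the units of the state.
- r.get_state(): the state, without advancing time (a new reading comes with each control period).
- optics.capture(name): name is "scene" or "top"; returns a dict with "image" (480x640x3 uint8, blue, green, red), "depth" (480x640 float32, m along the optical axis (not along the pixel's ray), 0 where there is no reading), "fx", "fy", "cx", "cy" (pixels), "R" (3x3) and "t" (3): a world point X has camera coordinates R X + t. Camera axes: x right, y down, z forward; pixel columns grow to the right and rows downward; lengths in m; the calibration is good to about 2 mm. A picture is of the moment at which its call begins.
- r.close_job(): hands the job in, once; it reports no verdict.
The state is a dict: "time_s": time; "joints": joint angles; "qd": joint speeds; "joint_torque": joint torques, N m; "tcp_pos": TCP position; "eef_rot": TCP orientation; "contact_force": force on the tool from outside, world axes, zero at the start; "moment": the same for the moment, N m; "gripper_width": finger opening in m.
Only numpy, scipy, OpenCV 4.12 (cv2) and the standard library are available. Lean on these libraries where they do the work, as an engineer would, in place of code of your own. Each camera call takes 0.05 s, during which the arm holds its last target. There are 200 camera calls.

## Working session

There is one attempt and no reset: what is moved stays moved. The work goes in short steps, Python scripts to look and compute and a tool call to move; the robot and the scene stay as the last step left them, time stands still between calls to the robot, and variables do not carry over. Pictures are saved under pics/ and viewed, about 8 in all and at most 12, crops included, and the job is handed in when it is done.

Besides the shell and the picture viewer there is one more tool, called after "Call:" by a JSON object that holds its "name" and its "arguments". step_arm: Moves the arm, as the interface text tells. Its arguments: {"type":"object","properties":{"increments":{"type":"array","items":{"type":"object","properties":{"tx":{"type":"number"},"ty":{"type":"number"},"tz":{"type":"number"},"ax":{"type":"number"},"ay":{"type":"number"},"az":{"type":"number"},"claw":{"type":"number"}}}},"newtons":{"type":"number"}},"required":["increments"]}

```bash
mkdir -p pics; cat > h.py <<'E'
import numpy as np, cv2
from plant import r, optics
def cap(n,save=None):
    c=optics.capture(n)
    if save: cv2.imwrite('pics/'+save,c['image'])
    return c
def ray(c,u,v,z):
    d=np.array([(u-c['cx'])/c['fx'],(v-c['cy'])/c['fy'],1.0]); R=np.array(c['R']);t=np.array(c['t'])
    o=-R.T@t; w=R.T@d; return o+w*(z-o[2])/w[2]
def pt(c,u,v):
    z=c['depth'][int(v),int(u)]; p=np.array([(u-c['cx'])/c['fx']*z,(v-c['cy'])/c['fy']*z,z]); return np.array(c['R']).T@(p-np.array(c['t']))
def cloud(c):
    v,u=np.mgrid[:480,:640]; z=c['depth']; P=np.stack([(u-c['cx'])/c['fx']*z,(v-c['cy'])/c['fy']*z,z],-1)
    return (P-np.array(c['t']))@np.array(c['R'])
def proj(c,X):
    p=np.array(c['R'])@np.array(X)+np.array(c['t']); return p[0]/p[2]*c['fx']+c['cx'],p[1]/p[2]*c['fy']+c['cy']
E
python3 - <<'E'
from h import *
for n in('scene','top'):
    c=cap(n,n+'0.png'); R=np.array(c['R']); print(n,-R.T@np.array(c['t']),R[2],c['fx'])
a=cv2.imread('pics/scene0.png')
print(r.get_state())
E
```

```text
scene [1.14138273 0.78832119 1.00663003] [-0.46112083 -0.54276237 -0.70198047] 493.06686888255535
top [0.45340777 0.05032029 1.27094715] [ 0.04731494  0.01586139 -0.99875408] 566.6973946166214
{'time_s': 0.1, 'joints': array([-5.70610566e+01,  2.05871951e+01,  6.40271205e-01, -1.69877700e-02,
       -7.01354264e+01, -1.65088369e+01]), 'qd': array([ 0.06617987, -0.016139  ,  0.1765742 ,  0.01443867,  0.01685583,
        0.01645476]), 'joint_torque': array([-1.51527587e-03, -5.84163880e+01,  2.93750328e+01,  7.01551124e+00,
        1.01531067e-02, -7.89420778e-05]), 'tcp_pos': array([ 0.19080725, -0.64705872,  0.24472972]), 'eef_rot': array([ 1.79916506e+02, -8.09078724e-03, -1.63575671e+02]), 'contact_force': array([-0.08354868, -0.37608296, -0.21720458]), 'moment': array([-0.01902949,  0.00019295,  0.00497174]), 'gripper_width': 0.08743608908739106}
```

View pics/top0.png

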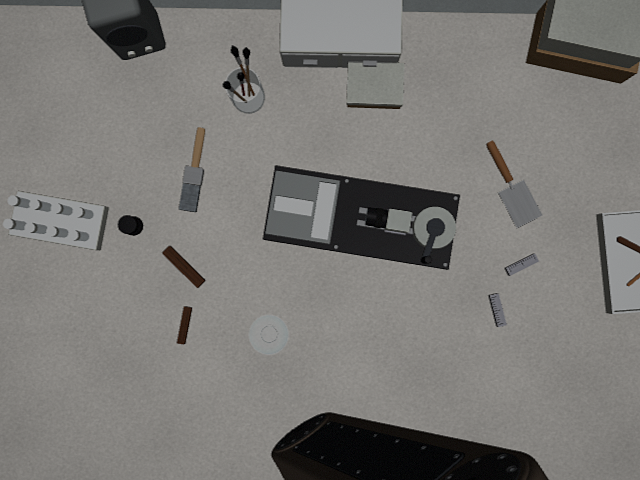

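View pics/scene0.png

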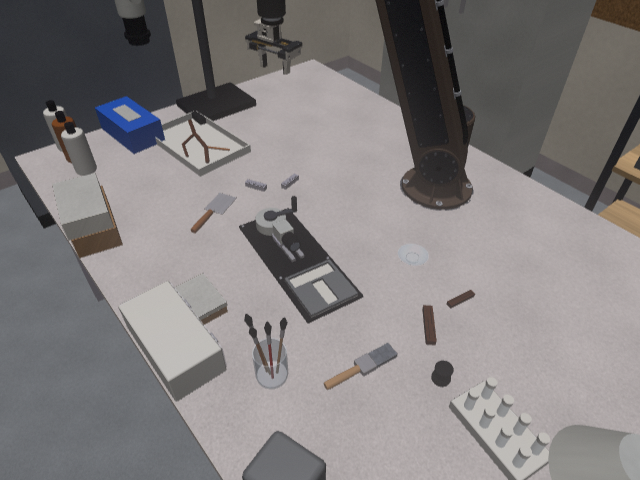

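The top view shows the wooden bars at (184,266), large, and (185,325), small. The metal bars are at (521,264) and (497,310). The stage is centred near (361,217), with the tray at (303,207), the lever drive at (435,227) and the post at about (427,258). The scene view shows the wooden bars at (429,324) and (460,298), and the metal bars at (256,184) and (290,181). Next I'll measure these and check the choice in a crop.

```bash
cat > m.py <<'E'
from h import *
def rect(c,mask,box,z):
    m=np.zeros_like(mask); u0,v0,u1,v1=box; m[v0:v1,u0:u1]=mask[v0:v1,u0:u1]
    cs,_=cv2.findContours(m,cv2.RETR_EXTERNAL,cv2.CHAIN_APPROX_NONE); k=max(cs,key=cv2.contourArea)[:,0]
    P=np.array([ray(c,u,v,z)[:2] for u,v in k],np.float32)*1000
    (x,y),(w,h),a=cv2.minAreaRect(P)
    if w<h: w,h,a=h,w,a+90
    return np.round([x,y,w,h,(a+90)%180-90],1),k
if __name__=='__main__':
    c=cap('top');s=cap('scene'); im=c['image'].astype(int); P=cloud(c);S=cloud(s)
    hsv=cv2.cvtColor(c['image'],cv2.COLOR_BGR2HSV); 
    wood=((hsv[...,1]>90)&(hsv[...,2]<140)).astype(np.uint8)
    hgt=(P[...,2]>0.009).astype(np.uint8)
    for n,b in(('wL',(155,235,215,295)),('wS',(170,300,200,350)),('mA',(498,245,545,282)),('mB',(482,285,512,332))):
        for mn,m in(('col',wood),('hgt',hgt)):
            try:
                q,k=rect(c,m,b,0.018); u,v=k.mean(0); print(n,mn,q,'dist',np.hypot(*q[:2]),'depthtop',pt(c,u,v))
            except ValueError: print(n,mn,'none')
    for n,(u,v) in dict(wL=(429,324),wS=(460,298),mA=(256,184),mB=(290,181),table=(380,300)).items(): print('scene',n,pt(s,u,v))
    for n,(u,v) in dict(table=(230,280),bay=(325,210),bar=(290,206),rim=(305,225),plate=(348,225),drive=(435,212),tray2=(285,185)).items(): print(n,pt(c,u,v),hsv[v,u])
    a=c['image']; t=[cv2.resize(a[y:y+h,x:x+w],(400,300),interpolation=cv2.INTER_CUBIC) for x,y,w,h in((140,235,120,90),(480,240,120,90),(255,160,120,90),(365,185,120,90))]
    cv2.imwrite('pics/crop1.png',np.vstack([np.hstack(t[:2]),np.hstack(t[2:])]))
E
python3 m.py
```

```text
wL col [452.9 376.3 109.1  21.9  46.9] dist 588.8294320089647 depthtop [0.45284658 0.37541595 0.02108029]
wL hgt [452.4 377.9 110.6  25.   46.9] dist 589.4693970003871 depthtop [0.45324347 0.37785934 0.01751121]
wS col [323.3 369.4  81.2  17.4  -9.3] dist 490.8963739935344 depthtop [0.3231943  0.37012785 0.01532659]
wS hgt [323.7 371.5  82.5  18.2  -8.6] dist 492.7412505565167 depthtop [0.32391431 0.37148442 0.01791263]
mA col none
mA hgt [ 475.2 -369.3   74.9   23.4  -63. ] dist 601.8284888570829 depthtop [ 0.47605939 -0.36814662  0.02375661]
mB col none
mB hgt [ 375.1 -317.3   71.8   21.8   14.7] dist 491.3036739125813 depthtop [ 0.37513105 -0.31869804  0.01323368]
scene wL [0.45994369 0.3833146  0.01757619]
scene wS [0.32939823 0.3750309  0.01282973]
scene mA [ 0.47665841 -0.36703821  0.01388564]
scene mB [ 0.38036098 -0.3084901   0.01616482]
scene table [0.49134468 0.24202075 0.00120597]
table [0.42483263 0.27349995 0.00576232] [ 18   9 142]
bay [0.58595251 0.06517476 0.01340026] [ 90   3 156]
bar [0.59322951 0.1435589  0.0119098 ] [ 90   3 156]
rim [0.55093788 0.10858194 0.01919831] [90  5 99]
plate [0.55372402 0.01319578 0.01291474] [165  17  30]
drive [ 0.58358558 -0.17288917  0.04793673] [ 60   8 128]
tray2 [0.63910672 0.15548513 0.01884352] [83 10 98]
```

View pics/crop1.png

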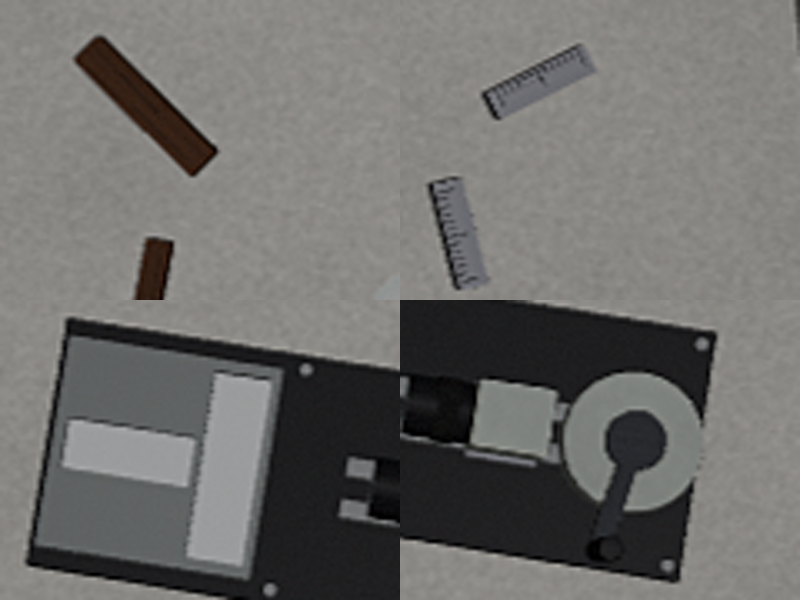

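The crop confirms the choice. The sample is the large bar at (184,266), 110 mm against 82 mm for the look-alike. The scale bar is the one at (521,264), 0.60 m from the base against 0.49 m. Next are the bays, the lever and the two-view heights.

```bash
cat > m2.py <<'E'
from m import *
def white(c,lo=140,smax=25):
    h=cv2.cvtColor(c['image'],cv2.COLOR_BGR2HSV); return ((h[...,2]>lo)&(h[...,1]<smax)).astype(np.uint8)
def tri(a,pa,b,pb):
    A=[np.array(q['K']@np.c_[q['R'],q['t']]) for q in(a,b)]
    X=cv2.triangulatePoints(A[0],A[1],np.array(pa,float).reshape(2,1),np.array(pb,float).reshape(2,1))[:,0]; return X[:3]/X[3]
def K(c): c['K']=np.array([[c['fx'],0,c['cx']],[0,c['fy'],c['cy']],[0,0,1.]]); return c
if __name__=='__main__':
    c=K(cap('top'));s=K(cap('scene')); m=white(c); ms=white(s,110)
    n,l,st,ce=cv2.connectedComponentsWithStats(m[160:250,260:350]); print('top comps',st[1:][st[1:,4]>100].tolist(), ce[1:][st[1:,4]>100])
    for nm,b in(('sample_bay',(311,178,339,242)),('bar_bay',(272,193,313,218))):
        q,k=rect(c,m,b,0.014); print(nm,q,k.mean(0))
    # stage plate outline (dark)
    g=c['image'].max(2); d=((g<60)).astype(np.uint8); q,k=rect(c,cv2.morphologyEx(d,cv2.MORPH_CLOSE,np.ones((9,9))),(255,160,470,275),0.010); print('stage',q)
    # drive disc
    q,k=rect(c,white(c,115),(414,205,458,250),0.044); print('drive bbox',q)
    P=cloud(c); pm=(P[...,2]>0.075); pm[:, :415]=0; pm[:,445:]=0; pm[:240]=0; pm[280:]=0
    print('post cloud',pm.sum(),np.median(P[pm],0), np.argwhere(pm).mean(0)[::-1])
    a=s['image']; t=[cv2.resize(a[y:y+h,x:x+w],(400,300),interpolation=cv2.INTER_CUBIC) for x,y,w,h in((270,250,100,75),(235,185,80,60))]
    b=c['image']; t+= [cv2.resize(b[y:y+h,x:x+w],(400,300),interpolation=cv2.INTER_CUBIC) for x,y,w,h in((260,165,100,75),(395,205,80,60))]
    cv2.imwrite('pics/crop2.png',np.vstack([np.hstack(t[:2]),np.hstack(t[2:])]))
E
python3 m2.py
```

```text
top comps [[0, 0, 90, 33, 521], [51, 22, 25, 58, 913], [14, 36, 39, 20, 537]] [[47.01727447  7.93857965]
 [63.20920044 50.47426068]
 [33.24022346 45.46554935]]
sample_bay [585.1  69.4 124.2  37.1  -7.8] [323.15942029 210.46376812]
bar_bay [594.4 136.2  83.1  32.   81.9] [293.06122449 205.44897959]
stage [573.2 -15.3 417.2 169.5  82.2]
drive bbox [ 549.6 -176.3   90.8   90.7    0.8]
post cloud 59 [ 0.48053561 -0.14710855  0.09718426] [426.79661017 259.6440678 ]
```

View pics/crop2.png

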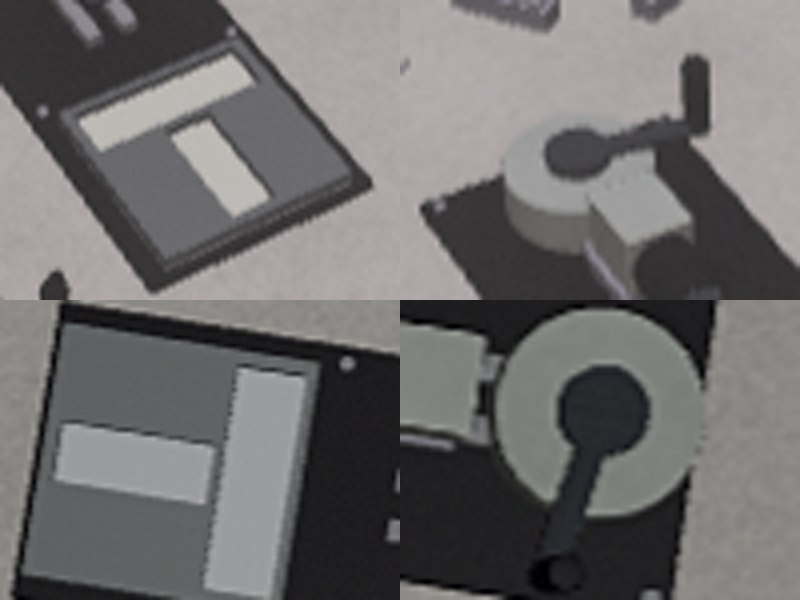

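The crop shows both bays and the lever clearly. In the scene image the sample bay is near (312,275), the bar bay near (325,292) and the post top near (294,197). In the top image the hub is at (435.6,227.2). Next I triangulate across the two views.

```bash
cat > m3.py <<'E'
from m2 import *
def boxc(m,b,big=True):
    z=np.zeros_like(m);u0,v0,u1,v1=b; z[v0:v1,u0:u1]=m[v0:v1,u0:u1]
    cs,_=cv2.findContours(z,cv2.RETR_EXTERNAL,cv2.CHAIN_APPROX_NONE);k=max(cs,key=cv2.contourArea);M=cv2.moments(k); return np.array([M['m10'],M['m01']])/M['m00'],M['m00']
c=K(cap('top'));s=K(cap('scene'))
hs=lambda c:cv2.cvtColor(c['image'],cv2.COLOR_BGR2HSV)
wood=lambda c,l:((hs(c)[...,1]>l)&(hs(c)[...,2]<140)).astype(np.uint8)
mc,msn=white(c),white(s,150,40)
for nm,A,B in (('sbay',(mc,(311,178,339,242)),(msn,(285,255,336,292))),
  ('bbay',(mc,(272,193,313,218)),(msn,(311,278,340,306))),
  ('sample',(wood(c,90),(155,235,215,295)),(wood(s,90),(415,300,442,348))),
  ('bar',((cloud(c)[...,2]>.009).astype(np.uint8),(498,245,545,282)),((cloud(s)[...,2]>.009).astype(np.uint8),(240,172,272,194)))):
    a,aa=boxc(*A);b,bb=boxc(*B); X=tri(c,a,s,b); print(nm,a.round(1),aa,b.round(1),bb,'XYZ mm',(X*1000).round(1),'top-ray@.014/.018',(ray(c,*a,.014)*1000).round(1),(ray(c,*a,.018)*1000).round(1))
p=ray(c,435.6,227.2,.055); print('pivot',p, 'tri', tri(c,(435.6,227.2),s,(235+177*.2,185+153*.2)))
print('posttop ray', ray(c,428,259.6,.098), 'tri',tri(c,(428,259.6),s,(235+295*.2,185+60*.2)))
P=cloud(s); m=(P[...,2]>.055)&(P[...,2]<.105)&(np.abs(P[...,0]-.48)<.02)&(np.abs(P[...,1]+.147)<.025); print('scene post',m.sum(),np.median(P[m],0),P[m].min(0),P[m].max(0))
E
python3 m3.py
```

```text
sbay [323.2 210.5] 845.0 [310.9 275.4] 319.5 XYZ mm [585.5  68.5  13. ] top-ray@.014/.018 [584.7  69.2  14. ] [584.3  69.1  18. ]
bbay [293.3 205.5] 487.0 [324.7 291.8] 222.0 XYZ mm [594.3 136.4  12.9] top-ray@.014/.018 [594.4 136.2  14. ] [593.9 135.9  18. ]
sample [183.3 266.3] 481.5 [nan nan] 0.0 XYZ mm [nan nan nan] top-ray@.014/.018 [452.7 377.2  14. ] [452.8 376.1  18. ]
bar [521.5 264.1] 286.5 [255.5 183.9] 84.0 XYZ mm [ 476.2 -371.7   11.6] top-ray@.014/.018 [ 476.3 -371.    14. ] [ 476.2 -369.7   18. ]
pivot [ 0.55014428 -0.17339554  0.055     ] tri [ 0.5505063  -0.17484399  0.04522153]
posttop ray [ 0.47932409 -0.15089531  0.098     ] tri [ 0.47892086 -0.15094481  0.09536905]
scene post 71 [ 0.48411702 -0.14413517  0.08174188] [ 0.47450455 -0.15580281  0.05515004] [ 0.49521755 -0.13755017  0.10056354]m3.py:4: RuntimeWarning: invalid value encountered in divide
  cs,_=cv2.findContours(z,cv2.RETR_EXTERNAL,cv2.CHAIN_APPROX_NONE);k=max(cs,key=cv2.contourArea);M=cv2.moments(k); return np.array([M['m10'],M['m01']])/M['m00'],M['m00']
```

The two views agree on the poses, in mm:

| Thing | x | y | Yaw or height |
|---|---|---|---|
| Sample | 452.7 | 376.5 | yaw 46.9° |
| Bar | 475.5 | -369.5 | yaw -63° |
| Stage | – | – | yaw -7.8° |
| Sample bay | 585 | 69 | z 13 |
| Bar bay | 594 | 136.3 | z 13 |
| Pivot | 550 | -174 | – |
| Post | 479 | -151 | top z ≈ 96 |

The sample goes first, because once the bar is placed it would block the fingers at the sample bay. I'll grip high on each part so the fingertips stay above the rim.

Call:
{"name": "step_arm", "arguments": {"increments": [{"tx": 25.6, "ty": 34.2, "az": 1.9, "claw": 0.2}, {"tx": 25.6, "ty": 34.2, "az": 1.9, "claw": 0.2}, {"tx": 25.6, "ty": 34.2, "az": 1.9, "claw": 0.2}, {"tx": 25.6, "ty": 34.2, "az": 1.9, "claw": 0.2}, {"tx": 25.6, "ty": 34.2, "az": 1.9, "claw": 0.2}, {"tx": 25.6, "ty": 34.2, "az": 1.9, "claw": 0.2}, {"tx": 25.6, "ty": 34.2, "az": 1.9, "claw": 0.2}, {"tx": 25.6, "ty": 34.2, "az": 1.9, "claw": 0.2}, {"tx": 25.6, "ty": 34.2, "az": 1.9, "claw": 0.2}, {"tx": 25.6, "ty": 34.2, "az": 1.9, "claw": 0.2}, {"tx": 25.6, "ty": 34.2, "az": 1.9, "claw": 0.2}, {"tx": 25.6, "ty": 34.2, "az": 1.9, "claw": 0.2}], "newtons": 20}}

```text
$.increments[0]: bad value
```

Call:
{"name": "step_arm", "arguments": {"increments": [{"tx": 25.6, "ty": 34.2, "tz": 0, "ax": 0, "ay": 0, "az": 1.9, "claw": 0.2}, {"tx": 25.6, "ty": 34.2, "tz": 0, "ax": 0, "ay": 0, "az": 1.9, "claw": 0.2}, {"tx": 25.6, "ty": 34.2, "tz": 0, "ax": 0, "ay": 0, "az": 1.9, "claw": 0.2}, {"tx": 25.6, "ty": 34.2, "tz": 0, "ax": 0, "ay": 0, "az": 1.9, "claw": 0.2}], "newtons": 20}}

```text
time_s: 0.8
tcp_pos: [0.294, -0.5093, 0.2456]
eef_rot: [-180.0, 0.0, -155.9]
contact_force: [0.7, -0.1, 0.5]
gripper_width: 0.061
```

Call:
{"name": "step_arm", "arguments": {"increments": [{"tx": 26, "ty": 34, "tz": 0, "ax": 0, "ay": 0, "az": 2, "claw": 0.2}, {"tx": 26, "ty": 34, "tz": 0, "ax": 0, "ay": 0, "az": 2, "claw": 0.2}, {"tx": 26, "ty": 34, "tz": 0, "ax": 0, "ay": 0, "az": 2, "claw": 0.2}, {"tx": 26, "ty": 34, "tz": 0, "ax": 0, "ay": 0, "az": 2, "claw": 0.2}, {"tx": 26, "ty": 34, "tz": 0, "ax": 0, "ay": 0, "az": 2, "claw": 0.2}, {"tx": 26, "ty": 34, "tz": 0, "ax": 0, "ay": 0, "az": 2, "claw": 0.2}, {"tx": 26, "ty": 34, "tz": 0, "ax": 0, "ay": 0, "az": 2, "claw": 0.2}, {"tx": 26, "ty": 34, "tz": 0, "ax": 0, "ay": 0, "az": 2, "claw": 0.2}, {"tx": 26, "ty": 34, "tz": 0, "ax": 0, "ay": 0, "az": 2, "claw": 0.2}, {"tx": 26, "ty": 34, "tz": 0, "ax": 0, "ay": 0, "az": 2, "claw": 0.2}, {"tx": 26, "ty": 34, "tz": 0, "ax": 0, "ay": 0, "az": 2, "claw": 0.2}, {"tx": 20, "ty": 34, "tz": 0, "ax": 0, "ay": 0, "az": 0.8, "claw": 0.2}]}}

```text
time_s: 2.0
tcp_pos: [0.6005, -0.1009, 0.2456]
eef_rot: [-180.0, 0.0, -133.1]
contact_force: [0.3, -1.1, 0.1]
gripper_width: 0.0522
```

Call:
{"name": "step_arm", "arguments": {"increments": [{"tx": -12.3, "ty": 39.7, "tz": 0, "ax": 0, "ay": 0, "az": 0, "claw": 0.2}, {"tx": -12.3, "ty": 39.7, "tz": 0, "ax": 0, "ay": 0, "az": 0, "claw": 0.2}, {"tx": -12.3, "ty": 39.7, "tz": 0, "ax": 0, "ay": 0, "az": 0, "claw": 0.2}, {"tx": -12.3, "ty": 39.7, "tz": 0, "ax": 0, "ay": 0, "az": 0, "claw": 0.2}, {"tx": -12.3, "ty": 39.7, "tz": 0, "ax": 0, "ay": 0, "az": 0, "claw": 0.2}, {"tx": -12.3, "ty": 39.7, "tz": 0, "ax": 0, "ay": 0, "az": 0, "claw": 0.2}, {"tx": -12.3, "ty": 39.7, "tz": 0, "ax": 0, "ay": 0, "az": 0, "claw": 0.2}, {"tx": -12.3, "ty": 39.7, "tz": 0, "ax": 0, "ay": 0, "az": 0, "claw": 0.2}, {"tx": -12.3, "ty": 39.7, "tz": 0, "ax": 0, "ay": 0, "az": 0, "claw": 0.2}, {"tx": -12.3, "ty": 39.7, "tz": 0, "ax": 0, "ay": 0, "az": 0, "claw": 0.2}, {"tx": -12.3, "ty": 39.7, "tz": 0, "ax": 0, "ay": 0, "az": 0, "claw": 0.2}, {"tx": -12.3, "ty": 39.7, "tz": 0, "ax": 0, "ay": 0, "az": 0, "claw": 0.2}]}}

```text
time_s: 3.2
tcp_pos: [0.4509, 0.3754, 0.2459]
eef_rot: [180.0, 0.0, -133.2]
contact_force: [-0.2, 0.2, 1.1]
gripper_width: 0.0529
```

Call:
{"name": "step_arm", "arguments": {"increments": [{"tx": 1.5, "ty": 1, "tz": -40, "ax": 0, "ay": 0, "az": 0, "claw": 0.2}, {"tx": 0, "ty": 0, "tz": -40, "ax": 0, "ay": 0, "az": 0, "claw": 0.2}, {"tx": 0, "ty": 0, "tz": -40, "ax": 0, "ay": 0, "az": 0, "claw": 0.2}, {"tx": 0, "ty": 0, "tz": -40, "ax": 0, "ay": 0, "az": 0, "claw": 0.2}, {"tx": 0, "ty": 0, "tz": -30, "ax": 0, "ay": 0, "az": 0, "claw": 0.2}, {"tx": 0, "ty": 0, "tz": -15, "ax": 0, "ay": 0, "az": 0, "claw": 0.2}, {"tx": 0, "ty": 0, "tz": -10, "ax": 0, "ay": 0, "az": 0, "claw": 0.2}, {"tx": 0, "ty": 0, "tz": 0, "ax": 0, "ay": 0, "az": 0, "claw": 0.2}]}}

```text
time_s: 4.0
tcp_pos: [0.4529, 0.3743, 0.0294]
eef_rot: [-180.0, -0.1, -133.2]
contact_force: [-0.3, 0.4, 0.7]
gripper_width: 0.0525
```

```bash
python3 -c "
from h import *
s=cap('scene');c=cap('top')
t=[cv2.resize(s['image'][280:370,380:500],(400,300)),cv2.resize(c['image'][220:310,130:250],(400,300))]
cv2.imwrite('pics/g1.png',np.hstack(t)); print(r.get_state()['tcp_pos'])"
```

```text
[0.45361818 0.37528982 0.03132024]
```

View pics/g1.png

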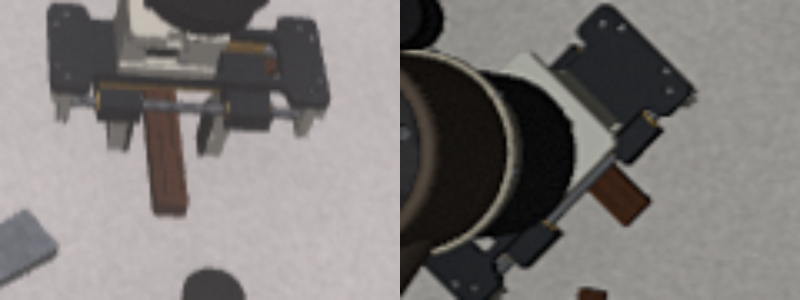

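The fingers straddle the large bar and line up with it, so I close.

Call:
{"name": "step_arm", "arguments": {"increments": [{"tx": 0, "ty": 0, "tz": 0, "ax": 0, "ay": 0, "az": 0, "claw": -1}, {"tx": 0, "ty": 0, "tz": 0, "ax": 0, "ay": 0, "az": 0, "claw": -1}, {"tx": 0, "ty": 0, "tz": 0, "ax": 0, "ay": 0, "az": 0, "claw": -1}, {"tx": 0, "ty": 0, "tz": 0, "ax": 0, "ay": 0, "az": 0, "claw": -1}, {"tx": 0, "ty": 0, "tz": 0, "ax": 0, "ay": 0, "az": 0, "claw": -1}, {"tx": 0, "ty": 0, "tz": 0, "ax": 0, "ay": 0, "az": 0, "claw": -1}], "newtons": 20}}

```text
time_s: 4.7
tcp_pos: [0.4533, 0.375, 0.031]
eef_rot: [180.0, 0.0, -133.2]
contact_force: [-1.4, 0.2, 4.3]
gripper_width: 0.0238
```

Call:
{"name": "step_arm", "arguments": {"increments": [{"tx": 0, "ty": 0, "tz": 10, "ax": 0, "ay": 0, "az": 0, "claw": -1}, {"tx": 0, "ty": 0, "tz": 25, "ax": 0, "ay": 0, "az": 0, "claw": -1}, {"tx": 0, "ty": 0, "tz": 35, "ax": 0, "ay": 0, "az": 0, "claw": -1}, {"tx": 0, "ty": 0, "tz": 35, "ax": 0, "ay": 0, "az": 0, "claw": -1}, {"tx": 0, "ty": 0, "tz": 15, "ax": 0, "ay": 0, "az": 0, "claw": -1}]}}

```text
time_s: 5.2
tcp_pos: [0.4542, 0.3758, 0.1547]
eef_rot: [180.0, 0.3, -133.1]
contact_force: [0.5, 0.1, -0.5]
gripper_width: 0.0236
```

Call:
{"name": "step_arm", "arguments": {"increments": [{"tx": 13, "ty": -30.6, "tz": 0, "ax": 0, "ay": 0, "az": -5.5, "claw": -1}, {"tx": 13, "ty": -30.6, "tz": 0, "ax": 0, "ay": 0, "az": -5.5, "claw": -1}, {"tx": 13, "ty": -30.6, "tz": 0, "ax": 0, "ay": 0, "az": -5.5, "claw": -1}, {"tx": 13, "ty": -30.6, "tz": 0, "ax": 0, "ay": 0, "az": -5.5, "claw": -1}, {"tx": 13, "ty": -30.6, "tz": 0, "ax": 0, "ay": 0, "az": -5.5, "claw": -1}, {"tx": 13, "ty": -30.6, "tz": 0, "ax": 0, "ay": 0, "az": -5.5, "claw": -1}, {"tx": 13, "ty": -30.6, "tz": 0, "ax": 0, "ay": 0, "az": -5.5, "claw": -1}, {"tx": 13, "ty": -30.6, "tz": 0, "ax": 0, "ay": 0, "az": -5.5, "claw": -1}, {"tx": 13, "ty": -30.6, "tz": 0, "ax": 0, "ay": 0, "az": -5.5, "claw": -1}, {"tx": 14, "ty": -30.6, "tz": 0, "ax": 0, "ay": 0, "az": -5.2, "claw": -1}, {"tx": 0, "ty": 0, "tz": 0, "ax": 0, "ay": 0, "az": 0, "claw": -1}]}}

```text
time_s: 6.3
tcp_pos: [0.585, 0.0657, 0.1508]
eef_rot: [-180.0, -0.0, 171.8]
contact_force: [0.1, -0.0, -0.3]
gripper_width: 0.0234
```

```bash
python3 -c "
from h import *
s=cap('scene');c=cap('top')
t=[cv2.resize(s['image'][200:320,250:410],(400,300)),cv2.resize(c['image'][160:250,260:380],(400,300))]
cv2.imwrite('pics/p1.png',np.hstack(t)); q=r.get_state();print(q['tcp_pos'],q['eef_rot'],q['joints'])"
```

```text
[0.58421684 0.06791465 0.15074319] [-1.79997974e+02 -1.39420180e-02  1.72055251e+02] [ 2.56595605e+01  1.69457239e+01 -1.78380427e+01 -7.33946758e-03
 -5.52289669e+01 -1.23600123e+02]
```

View pics/p1.png

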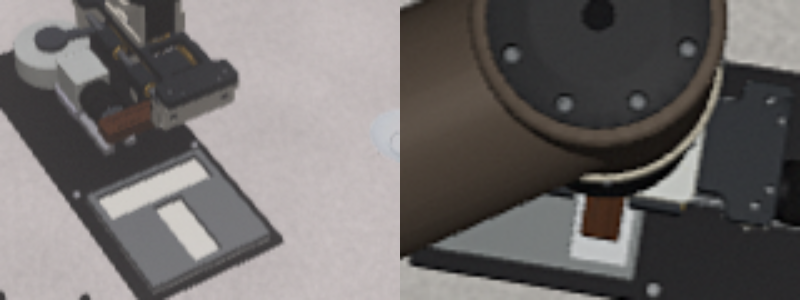

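The sample is held level above the sample bay and lined up with it. I lower it in steps and watch the force.

Call:
{"name": "step_arm", "arguments": {"increments": [{"tx": 0.5, "ty": 1, "tz": -35, "ax": 0, "ay": 0, "az": 0, "claw": -1}, {"tx": 0, "ty": 0, "tz": -35, "ax": 0, "ay": 0, "az": 0, "claw": -1}, {"tx": 0, "ty": 0, "tz": -20, "ax": 0, "ay": 0, "az": 0, "claw": -1}, {"tx": 0, "ty": 0, "tz": -9, "ax": 0, "ay": 0, "az": 0, "claw": -1}, {"tx": 0, "ty": 0, "tz": 0, "ax": 0, "ay": 0, "az": 0, "claw": -1}, {"tx": 0, "ty": 0, "tz": 0, "ax": 0, "ay": 0, "az": 0, "claw": -1}]}}

```text
time_s: 7.0
tcp_pos: [0.5853, 0.0705, 0.0526]
eef_rot: [180.0, 0.1, 172.2]
contact_force: [0.3, 0.0, -0.3]
gripper_width: 0.024
```

Call:
{"name": "step_arm", "arguments": {"increments": [{"tx": 0, "ty": 0, "tz": -2, "ax": 0, "ay": 0, "az": 0, "claw": -1}, {"tx": 0, "ty": 0, "tz": -2, "ax": 0, "ay": 0, "az": 0, "claw": -1}, {"tx": 0, "ty": 0, "tz": 0, "ax": 0, "ay": 0, "az": 0, "claw": -1}]}}

```text
time_s: 7.3
tcp_pos: [0.5849, 0.0699, 0.048]
eef_rot: [180.0, 0.0, 172.1]
contact_force: [-0.8, -0.1, -0.8]
gripper_width: 0.0237
```

```bash
python3 -c "
from h import *
q=r.get_state();print(q['tcp_pos'],q['contact_force'],q['moment'])"
```

```text
[0.58485624 0.06988977 0.0479945 ] [-0.81147664 -0.08661706 -0.76125604] [-0.01792472  0.02492848  0.02822702]
```

Call:
{"name": "step_arm", "arguments": {"increments": [{"tx": 0, "ty": 0, "tz": -1, "ax": 0, "ay": 0, "az": 0, "claw": -1}, {"tx": 0, "ty": 0, "tz": -1, "ax": 0, "ay": 0, "az": 0, "claw": -1}, {"tx": 0, "ty": 0, "tz": 0, "ax": 0, "ay": 0, "az": 0, "claw": -1}]}}

```text
time_s: 7.6
tcp_pos: [0.5846, 0.0697, 0.0454]
eef_rot: [-180.0, -0.0, 172.1]
contact_force: [0.3, -0.7, 0.1]
gripper_width: 0.0238
```

Call:
{"name": "step_arm", "arguments": {"increments": [{"tx": 0, "ty": 0, "tz": -1, "ax": 0, "ay": 0, "az": 0, "claw": -1}, {"tx": 0, "ty": 0, "tz": 0, "ax": 0, "ay": 0, "az": 0, "claw": -1}]}}

```text
time_s: 7.8
tcp_pos: [0.5848, 0.0698, 0.045]
eef_rot: [-180.0, 0.0, 172.1]
contact_force: [-2.4, -0.3, 4.2]
gripper_width: 0.0238
```

Contact shows at 4.2 N, z 0.045. I release gently and lift.

Call:
{"name": "step_arm", "arguments": {"increments": [{"tx": 0, "ty": 0, "tz": 0, "ax": 0, "ay": 0, "az": 0, "claw": -0.3}, {"tx": 0, "ty": 0, "tz": 0, "ax": 0, "ay": 0, "az": 0, "claw": -0.1}, {"tx": 0, "ty": 0, "tz": 0, "ax": 0, "ay": 0, "az": 0, "claw": 0}, {"tx": 0, "ty": 0, "tz": 0, "ax": 0, "ay": 0, "az": 0, "claw": 0}, {"tx": 0, "ty": 0, "tz": 20, "ax": 0, "ay": 0, "az": 0, "claw": 0}, {"tx": 0, "ty": 0, "tz": 40, "ax": 0, "ay": 0, "az": 0, "claw": 0.2}, {"tx": 0, "ty": 0, "tz": 40, "ax": 0, "ay": 0, "az": 0, "claw": 0.2}, {"tx": 0, "ty": 0, "tz": 40, "ax": 0, "ay": 0, "az": 0, "claw": 0.2}]}}

```text
time_s: 8.6
tcp_pos: [0.5844, 0.0697, 0.1859]
eef_rot: [-180.0, -0.0, 172.1]
contact_force: [0.7, 0.5, 0.3]
gripper_width: 0.052
```

Call:
{"name": "step_arm", "arguments": {"increments": [{"tx": -7.3, "ty": -29.3, "tz": 0, "ax": 0, "ay": 0, "az": 8.3, "claw": 0.2}, {"tx": -7.3, "ty": -29.3, "tz": 0, "ax": 0, "ay": 0, "az": 8.3, "claw": 0.2}, {"tx": -7.3, "ty": -29.3, "tz": 0, "ax": 0, "ay": 0, "az": 8.3, "claw": 0.2}, {"tx": -7.3, "ty": -29.3, "tz": 0, "ax": 0, "ay": 0, "az": 8.3, "claw": 0.2}, {"tx": -7.3, "ty": -29.3, "tz": 0, "ax": 0, "ay": 0, "az": 8.3, "claw": 0.2}, {"tx": -7.3, "ty": -29.3, "tz": 0, "ax": 0, "ay": 0, "az": 8.3, "claw": 0.2}, {"tx": -7.3, "ty": -29.3, "tz": 0, "ax": 0, "ay": 0, "az": 8.3, "claw": 0.2}, {"tx": -7.3, "ty": -29.3, "tz": 0, "ax": 0, "ay": 0, "az": 8.3, "claw": 0.2}, {"tx": -7.3, "ty": -29.3, "tz": 0, "ax": 0, "ay": 0, "az": 8.3, "claw": 0.2}, {"tx": -7.3, "ty": -29.3, "tz": 0, "ax": 0, "ay": 0, "az": 8.3, "claw": 0.2}, {"tx": -7.3, "ty": -29.3, "tz": 0, "ax": 0, "ay": 0, "az": 8.3, "claw": 0.2}, {"tx": -7.3, "ty": -29.3, "tz": 0, "ax": 0, "ay": 0, "az": 8.3, "claw": 0.2}]}}

```text
time_s: 9.8
tcp_pos: [0.4967, -0.2829, 0.1845]
eef_rot: [-180.0, 0.0, -87.9]
contact_force: [0.1, -0.3, 0.6]
gripper_width: 0.0522
```

Call:
{"name": "step_arm", "arguments": {"increments": [{"tx": -7.3, "ty": -29.3, "tz": 0, "ax": 0, "ay": 0, "az": 8.3, "claw": 0.2}, {"tx": -7.3, "ty": -29.3, "tz": 0, "ax": 0, "ay": 0, "az": 8.3, "claw": 0.2}, {"tx": -7.3, "ty": -29.3, "tz": 0, "ax": 0, "ay": 0, "az": 8.3, "claw": 0.2}, {"tx": 0, "ty": 0, "tz": 0, "ax": 0, "ay": 0, "az": 0, "claw": 0.2}, {"tx": 0, "ty": 0, "tz": 0, "ax": 0, "ay": 0, "az": 0, "claw": 0.2}]}}

```text
time_s: 10.3
tcp_pos: [0.4747, -0.3702, 0.1842]
eef_rot: [180.0, 0.0, -63.6]
contact_force: [-0.7, 0.3, -0.5]
gripper_width: 0.0527
```

```bash
python3 -c "
from m2 import *
s=cap('scene');c=cap('top')
m=(white(c)); 
w=((cv2.cvtColor(c['image'],cv2.COLOR_BGR2HSV)[...,1]>90)).astype(np.uint8)
print('sample now',rect(c,w,(300,160,345,250),.032)[0])
b=(cloud(c)[...,2]>.009).astype(np.uint8)
q=r.get_state();print(q['tcp_pos'],q['eef_rot'],q['joints'])
t=[cv2.resize(s['image'][240:330,250:370],(400,300)),cv2.resize(c['image'][160:250,260:380],(400,300)),cv2.resize(s['image'][120:240,190:350],(400,300)),cv2.resize(c['image'][220:310,460:580],(400,300))]
cv2.imwrite('pics/p2.png',np.vstack([np.hstack(t[:2]),np.hstack(t[2:])]))
"
```

```text
sample now [585.5  69.5 109.4  21.7  -7.6]
[ 0.47522228 -0.36924245  0.18444121] [ 1.79997126e+02  1.51084434e-02 -6.34584225e+01] [-1.92675262e+01  1.63619901e+01 -1.37415694e+01 -9.79028390e-03
 -5.99092770e+01  4.58140136e+01]
```

View pics/p2.png

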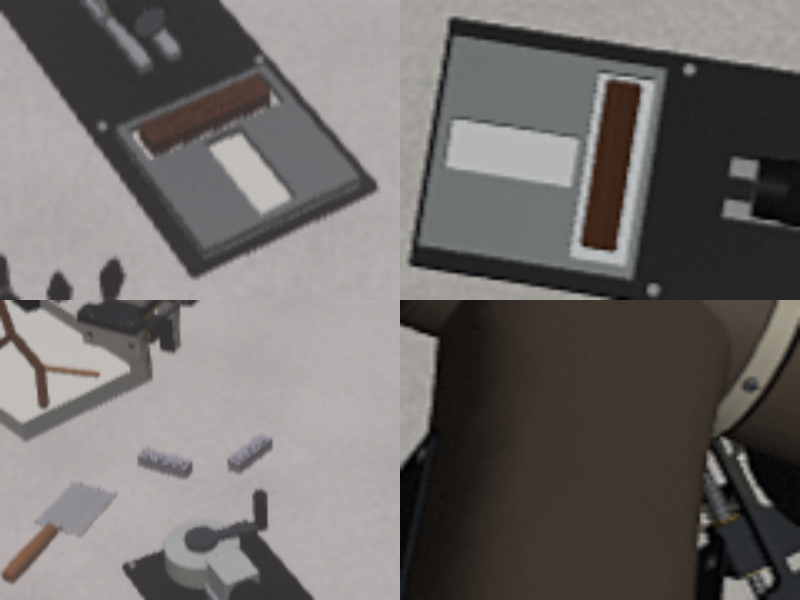

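The sample lies centred in its bay at (585.5, 69.5), yaw -7.6. Now I descend on the bar. The spatula and the second bar are clear of the fingers.

Call:
{"name": "step_arm", "arguments": {"increments": [{"tx": 0.3, "ty": 0, "tz": -40, "ax": 0, "ay": 0, "az": 0.4, "claw": 0.2}, {"tx": 0, "ty": 0, "tz": -40, "ax": 0, "ay": 0, "az": 0, "claw": 0.2}, {"tx": 0, "ty": 0, "tz": -40, "ax": 0, "ay": 0, "az": 0, "claw": 0.2}, {"tx": 0, "ty": 0, "tz": -22, "ax": 0, "ay": 0, "az": 0, "claw": 0.2}, {"tx": 0, "ty": 0, "tz": -12, "ax": 0, "ay": 0, "az": 0, "claw": 0.2}, {"tx": 0, "ty": 0, "tz": 0, "ax": 0, "ay": 0, "az": 0, "claw": 0.2}, {"tx": 0, "ty": 0, "tz": 0, "ax": 0, "ay": 0, "az": 0, "claw": 0.2}]}}

```text
time_s: 11.1
tcp_pos: [0.4765, -0.3697, 0.0316]
eef_rot: [-180.0, -0.1, -62.9]
contact_force: [-0.3, -0.4, 0.1]
gripper_width: 0.0526
```

Call:
{"name": "step_arm", "arguments": {"increments": [{"tx": 0, "ty": 0, "tz": 0, "ax": 0, "ay": 0, "az": 0, "claw": -1}, {"tx": 0, "ty": 0, "tz": 0, "ax": 0, "ay": 0, "az": 0, "claw": -1}, {"tx": 0, "ty": 0, "tz": 0, "ax": 0, "ay": 0, "az": 0, "claw": -1}, {"tx": 0, "ty": 0, "tz": 0, "ax": 0, "ay": 0, "az": 0, "claw": -1}, {"tx": 0, "ty": 0, "tz": 0, "ax": 0, "ay": 0, "az": 0, "claw": -1}, {"tx": 0, "ty": 0, "tz": 0, "ax": 0, "ay": 0, "az": 0, "claw": -1}, {"tx": 0, "ty": 0, "tz": 0, "ax": 0, "ay": 0, "az": 0, "claw": -1}], "newtons": 25}}

```text
time_s: 11.8
tcp_pos: [0.4756, -0.3698, 0.0309]
eef_rot: [-180.0, -0.0, -63.0]
contact_force: [-1.3, 1.0, 4.8]
gripper_width: 0.0194
```

Call:
{"name": "step_arm", "arguments": {"increments": [{"tx": 0, "ty": 0, "tz": 10, "ax": 0, "ay": 0, "az": 0, "claw": -1}, {"tx": 0, "ty": 0, "tz": 25, "ax": 0, "ay": 0, "az": 0, "claw": -1}, {"tx": 0, "ty": 0, "tz": 40, "ax": 0, "ay": 0, "az": 0, "claw": -1}, {"tx": 0, "ty": 0, "tz": 40, "ax": 0, "ay": 0, "az": 0, "claw": -1}, {"tx": 0, "ty": 0, "tz": 35, "ax": 0, "ay": 0, "az": 0, "claw": -1}, {"tx": 0, "ty": 0, "tz": 0, "ax": 0, "ay": 0, "az": 0, "claw": -1}]}}

```text
time_s: 12.4
tcp_pos: [0.478, -0.3712, 0.1868]
eef_rot: [-179.7, -0.4, -62.9]
contact_force: [0.6, 0.4, -1.3]
gripper_width: 0.0198
```

Call:
{"name": "step_arm", "arguments": {"increments": [{"tx": 9.9, "ty": 42.1, "tz": 0, "ax": 0, "ay": 0, "az": -2.9, "claw": -1}, {"tx": 9.9, "ty": 42.1, "tz": 0, "ax": 0, "ay": 0, "az": -2.9, "claw": -1}, {"tx": 9.9, "ty": 42.1, "tz": 0, "ax": 0, "ay": 0, "az": -2.9, "claw": -1}, {"tx": 9.9, "ty": 42.1, "tz": 0, "ax": 0, "ay": 0, "az": -2.9, "claw": -1}, {"tx": 9.9, "ty": 42.1, "tz": 0, "ax": 0, "ay": 0, "az": -2.9, "claw": -1}, {"tx": 9.9, "ty": 42.1, "tz": 0, "ax": 0, "ay": 0, "az": -2.9, "claw": -1}, {"tx": 9.9, "ty": 42.1, "tz": 0, "ax": 0, "ay": 0, "az": -2.9, "claw": -1}, {"tx": 9.9, "ty": 42.1, "tz": 0, "ax": 0, "ay": 0, "az": -2.9, "claw": -1}, {"tx": 9.9, "ty": 42.1, "tz": 0, "ax": 0, "ay": 0, "az": -2.9, "claw": -1}, {"tx": 9.9, "ty": 42.1, "tz": 0, "ax": 0, "ay": 0, "az": -2.9, "claw": -1}, {"tx": 9.9, "ty": 42.1, "tz": 0, "ax": 0, "ay": 0, "az": -2.9, "claw": -1}, {"tx": 9.9, "ty": 42.1, "tz": 0, "ax": 0, "ay": 0, "az": -2.9, "claw": -1}]}}

```text
time_s: 13.6
tcp_pos: [0.5941, 0.1372, 0.1803]
eef_rot: [180.0, -0.0, -97.9]
contact_force: [2.4, -0.3, -0.5]
gripper_width: 0.0194
```

Call:
{"name": "step_arm", "arguments": {"increments": [{"tx": 0, "ty": 0, "tz": 0, "ax": 0, "ay": 0, "az": 0, "claw": -1}, {"tx": 0, "ty": 0, "tz": 0, "ax": 0, "ay": 0, "az": 0, "claw": -1}]}}

```text
time_s: 13.8
tcp_pos: [0.5938, 0.1364, 0.1798]
eef_rot: [179.9, -0.0, -97.7]
contact_force: [-0.4, -1.5, -0.8]
gripper_width: 0.0195
```

```bash
python3 -c "
from h import *
q=[r.get_state() for i in range(1)][0];print(q['tcp_pos'],q['eef_rot'],q['joints'])"
```

```text
[0.59380571 0.13640266 0.17975835] [ 1.79918978e+02 -4.24900960e-02 -9.76556224e+01] [ 3.12747462e+01  1.73005687e+01 -1.30602421e+01 -2.06784546e-02
 -5.97289186e+01 -3.89199608e+01]
```

Call:
{"name": "step_arm", "arguments": {"increments": [{"tx": 0.5, "ty": 0, "tz": -40, "ax": 0, "ay": 0, "az": 0, "claw": -1}, {"tx": 0, "ty": 0, "tz": -40, "ax": 0, "ay": 0, "az": 0, "claw": -1}, {"tx": 0, "ty": 0, "tz": -30, "ax": 0, "ay": 0, "az": 0, "claw": -1}, {"tx": 0, "ty": 0, "tz": -15, "ax": 0, "ay": 0, "az": 0, "claw": -1}, {"tx": 0, "ty": 0, "tz": -5, "ax": 0, "ay": 0, "az": 0, "claw": -1}, {"tx": 0, "ty": 0, "tz": 0, "ax": 0, "ay": 0, "az": 0, "claw": -1}, {"tx": 0, "ty": 0, "tz": 0, "ax": 0, "ay": 0, "az": 0, "claw": -1}]}}

```text
time_s: 14.5
tcp_pos: [0.5954, 0.1352, 0.0517]
eef_rot: [-179.9, 0.0, -97.8]
contact_force: [0.8, 0.5, -1.2]
gripper_width: 0.0195
```

Call:
{"name": "step_arm", "arguments": {"increments": [{"tx": 0, "ty": 0, "tz": -1.5, "ax": 0, "ay": 0, "az": 0, "claw": -1}, {"tx": 0, "ty": 0, "tz": -1.5, "ax": 0, "ay": 0, "az": 0, "claw": -1}, {"tx": 0, "ty": 0, "tz": 0, "ax": 0, "ay": 0, "az": 0, "claw": -1}]}}

```text
time_s: 14.8
tcp_pos: [0.5949, 0.1356, 0.0479]
eef_rot: [-180.0, 0.0, -97.8]
contact_force: [0.9, 0.6, -0.3]
gripper_width: 0.0193
```

Call:
{"name": "step_arm", "arguments": {"increments": [{"tx": 0, "ty": 0, "tz": -1, "ax": 0, "ay": 0, "az": 0, "claw": -1}, {"tx": 0, "ty": 0, "tz": 0, "ax": 0, "ay": 0, "az": 0, "claw": -1}]}}

```text
time_s: 15.0
tcp_pos: [0.5948, 0.1355, 0.0465]
eef_rot: [180.0, 0.0, -97.8]
contact_force: [1.3, -0.2, -1.5]
gripper_width: 0.0196
```

Call:
{"name": "step_arm", "arguments": {"increments": [{"tx": 0, "ty": 0, "tz": -1, "ax": 0, "ay": 0, "az": 0, "claw": -1}, {"tx": 0, "ty": 0, "tz": 0, "ax": 0, "ay": 0, "az": 0, "claw": -1}]}}

```text
time_s: 15.2
tcp_pos: [0.5947, 0.1355, 0.0454]
eef_rot: [180.0, -0.0, -97.8]
contact_force: [-0.3, 0.0, -2.0]
gripper_width: 0.0196
```

Call:
{"name": "step_arm", "arguments": {"increments": [{"tx": 0, "ty": 0, "tz": -0.7, "ax": 0, "ay": 0, "az": 0, "claw": -1}, {"tx": 0, "ty": 0, "tz": 0, "ax": 0, "ay": 0, "az": 0, "claw": -1}]}}

```text
time_s: 15.4
tcp_pos: [0.5949, 0.1355, 0.0449]
eef_rot: [-180.0, -0.0, -97.8]
contact_force: [0.0, 0.2, 0.6]
gripper_width: 0.0199
```

Call:
{"name": "step_arm", "arguments": {"increments": [{"tx": 0, "ty": 0, "tz": -0.5, "ax": 0, "ay": 0, "az": 0, "claw": -1}, {"tx": 0, "ty": 0, "tz": 0, "ax": 0, "ay": 0, "az": 0, "claw": -1}]}}

```text
time_s: 15.6
tcp_pos: [0.5949, 0.1355, 0.0449]
eef_rot: [-180.0, 0.0, -97.8]
contact_force: [-1.9, -1.0, 4.7]
gripper_width: 0.0193
```

It is seated at 4.7 N. I release, lift, and move towards the post.

Call:
{"name": "step_arm", "arguments": {"increments": [{"tx": 0, "ty": 0, "tz": 0, "ax": 0, "ay": 0, "az": 0, "claw": -0.3}, {"tx": 0, "ty": 0, "tz": 0, "ax": 0, "ay": 0, "az": 0, "claw": -0.1}, {"tx": 0, "ty": 0, "tz": 0, "ax": 0, "ay": 0, "az": 0, "claw": 0}, {"tx": 0, "ty": 0, "tz": 0, "ax": 0, "ay": 0, "az": 0, "claw": 0}, {"tx": 0, "ty": 0, "tz": 20, "ax": 0, "ay": 0, "az": 0, "claw": 0}, {"tx": 0, "ty": 0, "tz": 40, "ax": 0, "ay": 0, "az": 0, "claw": 0.2}, {"tx": 0, "ty": 0, "tz": 40, "ax": 0, "ay": 0, "az": 0, "claw": 0.2}, {"tx": 0, "ty": 0, "tz": 40, "ax": 0, "ay": 0, "az": 0, "claw": 0.2}]}}

```text
time_s: 16.4
tcp_pos: [0.5946, 0.1353, 0.1857]
eef_rot: [180.0, -0.0, -97.8]
contact_force: [0.7, 0.2, 0.7]
gripper_width: 0.0522
```

Call:
{"name": "step_arm", "arguments": {"increments": [{"tx": -11.6, "ty": -28.7, "tz": 2, "ax": 0, "ay": 0, "az": 8, "claw": 0}, {"tx": -11.6, "ty": -28.7, "tz": 2, "ax": 0, "ay": 0, "az": 8, "claw": 0}, {"tx": -11.6, "ty": -28.7, "tz": 2, "ax": 0, "ay": 0, "az": 8, "claw": 0}, {"tx": -11.6, "ty": -28.7, "tz": 2, "ax": 0, "ay": 0, "az": 8, "claw": 0}, {"tx": -11.6, "ty": -28.7, "tz": 2, "ax": 0, "ay": 0, "az": 8, "claw": 0}, {"tx": -11.6, "ty": -28.7, "tz": 2, "ax": 0, "ay": 0, "az": 8, "claw": 0}, {"tx": -11.6, "ty": -28.7, "tz": 2, "ax": 0, "ay": 0, "az": 8, "claw": 0}, {"tx": -11.6, "ty": -28.7, "tz": 2, "ax": 0, "ay": 0, "az": 8, "claw": 0}, {"tx": -11.6, "ty": -28.7, "tz": 2, "ax": 0, "ay": 0, "az": 8, "claw": 0}, {"tx": -11.6, "ty": -28.7, "tz": 2, "ax": 0, "ay": 0, "az": 8, "claw": 0}, {"tx": 0, "ty": 0, "tz": 0, "ax": 0, "ay": 0, "az": 0, "claw": 0}, {"tx": 0, "ty": 0, "tz": 0, "ax": 0, "ay": 0, "az": 0, "claw": 0}]}}

```text
time_s: 17.6
tcp_pos: [0.4786, -0.1521, 0.2045]
eef_rot: [-180.0, -0.0, -18.0]
contact_force: [0.9, -0.2, -0.2]
gripper_width: 0.0436
```

```bash
python3 -c "
from m2 import *
s=cap('scene');c=cap('top')
w=((cv2.cvtColor(c['image'],cv2.COLOR_BGR2HSV)[...,1]>90)).astype(np.uint8)
print('sample now',rect(c,w,(300,160,345,250),.032)[0])
q=r.get_state();print(q['tcp_pos'],q['eef_rot'],q['joints'],q['contact_force'])
t=[cv2.resize(s['image'][240:330,250:370],(400,300)),cv2.resize(c['image'][160:250,260:380],(400,300)),cv2.resize(s['image'][140:260,210:370],(400,300)),cv2.resize(c['image'][185:305,365:525],(400,300))]
cv2.imwrite('pics/p3.png',np.vstack([np.hstack(t[:2]),np.hstack(t[2:])]))
"
```

```text
sample now [593.4  68.4  93.5  21.7  -8. ]
[ 0.47905402 -0.15117119  0.20434674] [-1.79993286e+02 -7.91135214e-03 -1.78595205e+01] [ 4.92990914e+00  6.08727379e+00 -2.41713216e+01 -3.61908493e-03
 -5.97315101e+01  6.72123948e+01] [ 0.28048274 -0.32519432 -0.23181601]
```

View pics/p3.png

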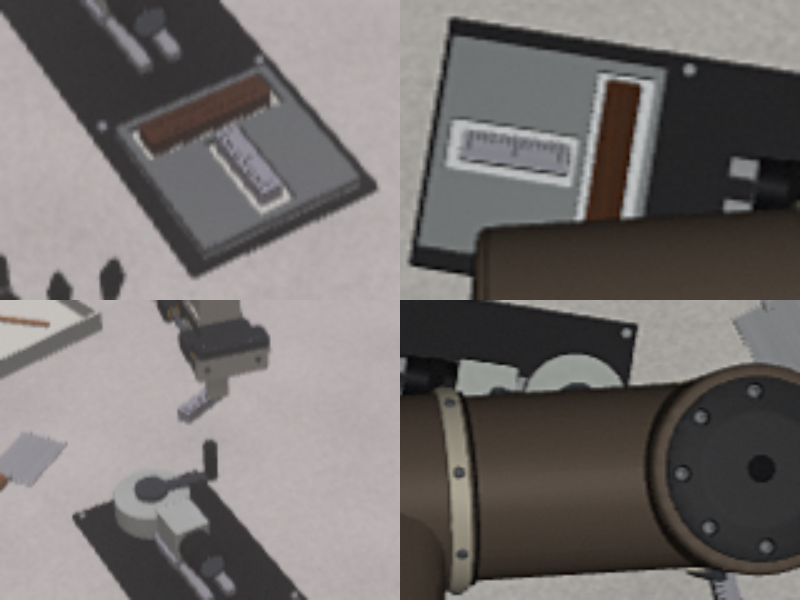

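Both parts lie flat in their bays, and only the arm hides part of the sample in the top view. Next I lower the open jaws around the post and pinch it lightly.

Call:
{"name": "step_arm", "arguments": {"increments": [{"tx": 0, "ty": 0, "tz": -40, "ax": 0, "ay": 0, "az": 0, "claw": 0}, {"tx": 0, "ty": 0, "tz": -35, "ax": 0, "ay": 0, "az": 0, "claw": 0}, {"tx": 0, "ty": 0, "tz": -25, "ax": 0, "ay": 0, "az": 0, "claw": 0}, {"tx": 0, "ty": 0, "tz": -15, "ax": 0, "ay": 0, "az": 0, "claw": 0}, {"tx": 0, "ty": 0, "tz": -9, "ax": 0, "ay": 0, "az": 0, "claw": 0}, {"tx": 0, "ty": 0, "tz": 0, "ax": 0, "ay": 0, "az": 0, "claw": 0}, {"tx": 0, "ty": 0, "tz": 0, "ax": 0, "ay": 0, "az": 0, "claw": 0}]}}

```text
time_s: 18.4
tcp_pos: [0.4795, -0.1512, 0.0809]
eef_rot: [-180.0, -0.0, -17.7]
contact_force: [0.5, 0.4, 0.6]
gripper_width: 0.0437
```

```bash
python3 -c "
from m2 import *
s=cap('scene')
cv2.imwrite('pics/p4.png',cv2.resize(s['image'][165:245,235:335],(500,400))); print(r.get_state()['tcp_pos'],r.get_state()['contact_force'])
"
```

```text
[ 0.47963691 -0.1512415   0.08116735] [ 0.04672454 -0.68954653  0.63314522]
```

View pics/p4.png

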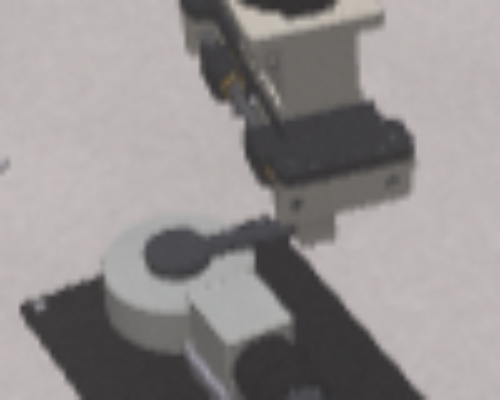

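The fingers straddle the post, so I pinch.

Call:
{"name": "step_arm", "arguments": {"increments": [{"tx": 0, "ty": 0, "tz": 0, "ax": 0, "ay": 0, "az": 0, "claw": -1}, {"tx": 0, "ty": 0, "tz": 0, "ax": 0, "ay": 0, "az": 0, "claw": -1}, {"tx": 0, "ty": 0, "tz": 0, "ax": 0, "ay": 0, "az": 0, "claw": -1}, {"tx": 0, "ty": 0, "tz": 0, "ax": 0, "ay": 0, "az": 0, "claw": -1}, {"tx": 0, "ty": 0, "tz": 0, "ax": 0, "ay": 0, "az": 0, "claw": -1}, {"tx": 0, "ty": 0, "tz": 0, "ax": 0, "ay": 0, "az": 0, "claw": -1}, {"tx": 0, "ty": 0, "tz": 0, "ax": 0, "ay": 0, "az": 0, "claw": -1}], "newtons": 25}}

```text
time_s: 19.15
tcp_pos: [0.479, -0.1512, 0.0806]
eef_rot: [-180.0, -0.0, -17.8]
contact_force: [-0.3, 5.3, 4.2]
gripper_width: 0.0154
```

```bash
cat > f.py <<'E'
from h import *
# deg-of-lever from measured TCP and tangential/radial force; pivot fixed. Also increments from theta a to b in steps
import sys
pv=np.array([550.,-174.2])
q=r.get_state(); p=q['tcp_pos'][:2]*1000; d=p-pv
th=np.degrees(np.arctan2(d[1],d[0]))%360; t=np.array([-np.sin(np.radians(th)),np.cos(np.radians(th))]); f=q['contact_force'][:2]
print('p',p.round(1),'rad',np.hypot(*d).round(1),'lever deg',(th-162.2).round(2),'Ftan',(f@t).round(2),'Frad',(f@d/np.hypot(*d)).round(2),'yaw',q['eef_rot'][2].round(1),'w',q['gripper_width'])
for a in range(0,44,2):
    if len(sys.argv)>1:
        e=lambda x:75*np.array([np.cos(np.radians(162.2+x)),np.sin(np.radians(162.2+x))]); print(a,(e(a+2)-e(a)).round(2))
E
python3 f.py 1
```

```text
p [ 479.  -151.2] rad 74.6 lever deg -0.17 Ftan -4.98 Frad 1.98 yaw -17.8 w 0.015442822518394015
0 [-0.76 -2.51]
2 [-0.67 -2.53]
4 [-0.58 -2.55]
6 [-0.49 -2.57]
8 [-0.4  -2.59]
10 [-0.31 -2.6 ]
12 [-0.22 -2.61]
14 [-0.13 -2.61]
16 [-0.04 -2.62]
18 [ 0.05 -2.62]
20 [ 0.15 -2.61]
22 [ 0.24 -2.61]
24 [ 0.33 -2.6 ]
26 [ 0.42 -2.58]
28 [ 0.51 -2.57]
30 [ 0.6  -2.55]
32 [ 0.69 -2.53]
34 [ 0.77 -2.5 ]
36 [ 0.86 -2.47]
38 [ 0.95 -2.44]
40 [ 1.03 -2.41]
42 [ 1.11 -2.37]
```

The post is held (15.4 mm) with about -5 N tangential. I step along the arc, turning with the lever and reading the force at each step.

Call:
{"name": "step_arm", "arguments": {"increments": [{"tx": -0.76, "ty": -2.51, "tz": 0, "ax": 0, "ay": 0, "az": 2, "claw": -1}, {"tx": 0, "ty": 0, "tz": 0, "ax": 0, "ay": 0, "az": 0, "claw": -1}]}}

```text
time_s: 19.35
tcp_pos: [0.4782, -0.1539, 0.0806]
eef_rot: [-180.0, -0.0, -15.7]
contact_force: [-1.8, 3.4, 5.1]
gripper_width: 0.0157
```

Call:
{"name": "step_arm", "arguments": {"increments": [{"tx": -0.67, "ty": -2.53, "tz": 0, "ax": 0, "ay": 0, "az": 2, "claw": -1}, {"tx": 0, "ty": 0, "tz": 0, "ax": 0, "ay": 0, "az": 0, "claw": -1}]}}

```text
time_s: 19.55
tcp_pos: [0.4775, -0.1566, 0.0806]
eef_rot: [-180.0, -0.0, -13.7]
contact_force: [-0.4, 3.4, 5.5]
gripper_width: 0.0156
```

Call:
{"name": "step_arm", "arguments": {"increments": [{"tx": -0.58, "ty": -2.55, "tz": 0, "ax": 0, "ay": 0, "az": 2, "claw": -1}, {"tx": 0, "ty": 0, "tz": 0, "ax": 0, "ay": 0, "az": 0, "claw": -1}]}}

```text
time_s: 19.75
tcp_pos: [0.4769, -0.1592, 0.0806]
eef_rot: [180.0, -0.0, -11.8]
contact_force: [-1.2, 1.4, 4.4]
gripper_width: 0.0154
```

Call:
{"name": "step_arm", "arguments": {"increments": [{"tx": -0.49, "ty": -2.57, "tz": 0, "ax": 0, "ay": 0, "az": 2, "claw": -1}, {"tx": 0, "ty": 0, "tz": 0, "ax": 0, "ay": 0, "az": 0, "claw": -1}]}}

```text
time_s: 19.95
tcp_pos: [0.4765, -0.1618, 0.0806]
eef_rot: [180.0, -0.0, -9.8]
contact_force: [-0.9, 0.9, 4.4]
gripper_width: 0.0156
```

Call:
{"name": "step_arm", "arguments": {"increments": [{"tx": -0.2, "ty": -1.3, "tz": 0, "ax": 0, "ay": 0, "az": 1, "claw": -1}, {"tx": 0, "ty": 0, "tz": 0, "ax": 0, "ay": 0, "az": 0, "claw": -1}]}}

```text
time_s: 20.15
tcp_pos: [0.4763, -0.163, 0.0805]
eef_rot: [180.0, -0.0, -8.8]
contact_force: [-1.7, 4.0, 5.4]
gripper_width: 0.0156
```

Call:
{"name": "step_arm", "arguments": {"increments": [{"tx": -0.2, "ty": -1.3, "tz": 0, "ax": 0, "ay": 0, "az": 1, "claw": -1}, {"tx": 0, "ty": 0, "tz": 0, "ax": 0, "ay": 0, "az": 0, "claw": -1}]}}

```text
time_s: 20.35
tcp_pos: [0.4761, -0.1641, 0.0806]
eef_rot: [-180.0, -0.0, -7.8]
contact_force: [-1.4, 6.2, 6.4]
gripper_width: 0.0154
```

Call:
{"name": "step_arm", "arguments": {"increments": [{"tx": -0.16, "ty": -1.3, "tz": 0, "ax": 0, "ay": 0, "az": 1, "claw": -1}, {"tx": 0, "ty": 0, "tz": 0, "ax": 0, "ay": 0, "az": 0, "claw": -1}]}}

```text
time_s: 20.55
tcp_pos: [0.476, -0.1652, 0.0806]
eef_rot: [-180.0, -0.0, -6.8]
contact_force: [-0.6, 7.5, 6.7]
gripper_width: 0.0157
```

Call:
{"name": "step_arm", "arguments": {"increments": [{"tx": -0.15, "ty": -1.3, "tz": 0, "ax": 0, "ay": 0, "az": 1, "claw": -1}, {"tx": 0, "ty": 0, "tz": 0, "ax": 0, "ay": 0, "az": 0, "claw": -1}]}}

```text
time_s: 20.75
tcp_pos: [0.4758, -0.1666, 0.0806]
eef_rot: [-180.0, -0.0, -5.8]
contact_force: [-0.8, 4.7, 5.2]
gripper_width: 0.0154
```

```bash
python3 f.py
```

```text
p [ 475.8 -166.6] rad 74.6 lever deg 11.92 Ftan -4.62 Frad 1.25 yaw -5.8 w 0.01539884078771875
```

Click 1 shows clearly: the force peaks at 7.5 N at a commanded 11° and has fallen by 12°. I continue to the second click with finer steps to fix the offset.

Call:
{"name": "step_arm", "arguments": {"increments": [{"tx": -0.22, "ty": -2.61, "tz": 0, "ax": 0, "ay": 0, "az": 2, "claw": -1}, {"tx": 0, "ty": 0, "tz": 0, "ax": 0, "ay": 0, "az": 0, "claw": -1}]}}

```text
time_s: 20.95
tcp_pos: [0.4756, -0.1695, 0.0806]
eef_rot: [180.0, -0.0, -3.8]
contact_force: [-1.7, 3.5, 5.2]
gripper_width: 0.0154
```

Call:
{"name": "step_arm", "arguments": {"increments": [{"tx": -0.13, "ty": -2.61, "tz": 0, "ax": 0, "ay": 0, "az": 2, "claw": -1}, {"tx": 0, "ty": 0, "tz": 0, "ax": 0, "ay": 0, "az": 0, "claw": -1}]}}

```text
time_s: 21.15
tcp_pos: [0.4755, -0.1723, 0.0806]
eef_rot: [180.0, -0.0, -1.8]
contact_force: [-1.1, 1.1, 4.2]
gripper_width: 0.0158
```

Call:
{"name": "step_arm", "arguments": {"increments": [{"tx": -0.04, "ty": -2.62, "tz": 0, "ax": 0, "ay": 0, "az": 2, "claw": -1}, {"tx": 0, "ty": 0, "tz": 0, "ax": 0, "ay": 0, "az": 0, "claw": -1}]}}

```text
time_s: 21.35
tcp_pos: [0.4755, -0.1749, 0.0806]
eef_rot: [180.0, -0.0, 0.2]
contact_force: [-0.9, 1.7, 4.7]
gripper_width: 0.0156
```

Call:
{"name": "step_arm", "arguments": {"increments": [{"tx": 0.02, "ty": -1.31, "tz": 0, "ax": 0, "ay": 0, "az": 1, "claw": -1}, {"tx": 0, "ty": 0, "tz": 0, "ax": 0, "ay": 0, "az": 0, "claw": -1}]}}

```text
time_s: 21.55
tcp_pos: [0.4755, -0.1761, 0.0805]
eef_rot: [180.0, -0.0, 1.2]
contact_force: [-0.3, 2.7, 5.6]
gripper_width: 0.0154
```

Call:
{"name": "step_arm", "arguments": {"increments": [{"tx": 0.01, "ty": -0.65, "tz": 0, "ax": 0, "ay": 0, "az": 0.5, "claw": -1}, {"tx": 0, "ty": 0, "tz": 0, "ax": 0, "ay": 0, "az": 0, "claw": -1}]}}

```text
time_s: 21.75
tcp_pos: [0.4755, -0.1767, 0.0805]
eef_rot: [180.0, -0.0, 1.7]
contact_force: [-1.2, 4.5, 6.0]
gripper_width: 0.0156
```

Call:
{"name": "step_arm", "arguments": {"increments": [{"tx": 0.02, "ty": -0.65, "tz": 0, "ax": 0, "ay": 0, "az": 0.5, "claw": -1}, {"tx": 0, "ty": 0, "tz": 0, "ax": 0, "ay": 0, "az": 0, "claw": -1}]}}

```text
time_s: 21.95
tcp_pos: [0.4755, -0.1772, 0.0805]
eef_rot: [-180.0, -0.0, 2.2]
contact_force: [-1.3, 4.1, 6.3]
gripper_width: 0.015
```

Call:
{"name": "step_arm", "arguments": {"increments": [{"tx": 0.03, "ty": -0.65, "tz": 0, "ax": 0, "ay": 0, "az": 0.5, "claw": -1}, {"tx": 0, "ty": 0, "tz": 0, "ax": 0, "ay": 0, "az": 0, "claw": -1}]}}

```text
time_s: 22.15
tcp_pos: [0.4755, -0.1777, 0.0805]
eef_rot: [-180.0, -0.0, 2.7]
contact_force: [-0.9, 5.2, 5.3]
gripper_width: 0.0153
```

Call:
{"name": "step_arm", "arguments": {"increments": [{"tx": 0.04, "ty": -0.65, "tz": 0, "ax": 0, "ay": 0, "az": 0.5, "claw": -1}, {"tx": 0, "ty": 0, "tz": 0, "ax": 0, "ay": 0, "az": 0, "claw": -1}]}}

```text
time_s: 22.35
tcp_pos: [0.4756, -0.1783, 0.0805]
eef_rot: [-180.0, -0.0, 3.2]
contact_force: [-1.5, 7.1, 6.7]
gripper_width: 0.0149
```

Call:
{"name": "step_arm", "arguments": {"increments": [{"tx": 0.04, "ty": -0.65, "tz": 0, "ax": 0, "ay": 0, "az": 0.5, "claw": -1}, {"tx": 0, "ty": 0, "tz": 0, "ax": 0, "ay": 0, "az": 0, "claw": -1}]}}

```text
time_s: 22.55
tcp_pos: [0.4756, -0.1789, 0.0805]
eef_rot: [-180.0, -0.0, 3.7]
contact_force: [-1.2, 5.5, 5.8]
gripper_width: 0.0154
```

Call:
{"name": "step_arm", "arguments": {"increments": [{"tx": 0.04, "ty": -0.65, "tz": 0, "ax": 0, "ay": 0, "az": 0.5, "claw": -1}, {"tx": 0, "ty": 0, "tz": 0, "ax": 0, "ay": 0, "az": 0, "claw": -1}]}}

```text
time_s: 22.75
tcp_pos: [0.4756, -0.1796, 0.0805]
eef_rot: [-180.0, -0.0, 4.2]
contact_force: [-0.5, 4.9, 5.3]
gripper_width: 0.0155
```

```bash
python3 f.py
```

```text
p [ 475.6 -179.6] rad 74.6 lever deg 21.96 Ftan -4.9 Frad 0.13 yaw 4.2 w 0.01552290261790674
```

Click 2 peaks at 7.1 N at a commanded 21.0° and falls from 21.5°, so the ramp covers roughly 19–21° in command. I repeat for click 3.

Call:
{"name": "step_arm", "arguments": {"increments": [{"tx": 0.24, "ty": -2.61, "tz": 0, "ax": 0, "ay": 0, "az": 2, "claw": -1}, {"tx": 0, "ty": 0, "tz": 0, "ax": 0, "ay": 0, "az": 0, "claw": -1}]}}

```text
time_s: 22.95
tcp_pos: [0.4759, -0.1826, 0.0806]
eef_rot: [180.0, -0.0, 6.3]
contact_force: [-0.8, 3.1, 5.4]
gripper_width: 0.0157
```

Call:
{"name": "step_arm", "arguments": {"increments": [{"tx": 0.33, "ty": -2.6, "tz": 0, "ax": 0, "ay": 0, "az": 2, "claw": -1}, {"tx": 0, "ty": 0, "tz": 0, "ax": 0, "ay": 0, "az": 0, "claw": -1}]}}

```text
time_s: 23.15
tcp_pos: [0.4763, -0.1853, 0.0806]
eef_rot: [180.0, -0.0, 8.3]
contact_force: [-0.6, 2.0, 4.6]
gripper_width: 0.0152
```

Call:
{"name": "step_arm", "arguments": {"increments": [{"tx": 0.42, "ty": -2.58, "tz": 0, "ax": 0, "ay": 0, "az": 2, "claw": -1}, {"tx": 0, "ty": 0, "tz": 0, "ax": 0, "ay": 0, "az": 0, "claw": -1}]}}

```text
time_s: 23.35
tcp_pos: [0.4767, -0.1879, 0.0806]
eef_rot: [180.0, -0.0, 10.3]
contact_force: [-0.4, 1.8, 5.1]
gripper_width: 0.0155
```

Call:
{"name": "step_arm", "arguments": {"increments": [{"tx": 0.25, "ty": -1.29, "tz": 0, "ax": 0, "ay": 0, "az": 1, "claw": -1}, {"tx": 0, "ty": 0, "tz": 0, "ax": 0, "ay": 0, "az": 0, "claw": -1}]}}

```text
time_s: 23.55
tcp_pos: [0.4769, -0.1892, 0.0806]
eef_rot: [180.0, -0.0, 11.3]
contact_force: [-0.6, 2.5, 4.7]
gripper_width: 0.0154
```

Call:
{"name": "step_arm", "arguments": {"increments": [{"tx": 0.13, "ty": -0.64, "tz": 0, "ax": 0, "ay": 0, "az": 0.5, "claw": -1}, {"tx": 0, "ty": 0, "tz": 0, "ax": 0, "ay": 0, "az": 0, "claw": -1}]}}

```text
time_s: 23.75
tcp_pos: [0.477, -0.1897, 0.0805]
eef_rot: [180.0, -0.0, 11.7]
contact_force: [-0.6, 2.9, 6.5]
gripper_width: 0.0158
```

Call:
{"name": "step_arm", "arguments": {"increments": [{"tx": 0.13, "ty": -0.64, "tz": 0, "ax": 0, "ay": 0, "az": 0.5, "claw": -1}, {"tx": 0, "ty": 0, "tz": 0, "ax": 0, "ay": 0, "az": 0, "claw": -1}]}}

```text
time_s: 23.95
tcp_pos: [0.4771, -0.1903, 0.0805]
eef_rot: [180.0, -0.0, 12.2]
contact_force: [-1.1, 3.9, 5.8]
gripper_width: 0.0155
```

Call:
{"name": "step_arm", "arguments": {"increments": [{"tx": 0.15, "ty": -0.64, "tz": 0, "ax": 0, "ay": 0, "az": 0.5, "claw": -1}, {"tx": 0, "ty": 0, "tz": 0, "ax": 0, "ay": 0, "az": 0, "claw": -1}]}}

```text
time_s: 24.15
tcp_pos: [0.4772, -0.1908, 0.0805]
eef_rot: [-180.0, -0.0, 12.7]
contact_force: [-1.2, 4.0, 6.0]
gripper_width: 0.0158
```

Call:
{"name": "step_arm", "arguments": {"increments": [{"tx": 0.15, "ty": -0.64, "tz": 0, "ax": 0, "ay": 0, "az": 0.5, "claw": -1}, {"tx": 0, "ty": 0, "tz": 0, "ax": 0, "ay": 0, "az": 0, "claw": -1}]}}

```text
time_s: 24.35
tcp_pos: [0.4773, -0.1913, 0.0805]
eef_rot: [-180.0, -0.0, 13.2]
contact_force: [-1.8, 5.2, 6.7]
gripper_width: 0.0154
```

Call:
{"name": "step_arm", "arguments": {"increments": [{"tx": 0.15, "ty": -0.64, "tz": 0, "ax": 0, "ay": 0, "az": 0.5, "claw": -1}, {"tx": 0, "ty": 0, "tz": 0, "ax": 0, "ay": 0, "az": 0, "claw": -1}]}}

```text
time_s: 24.55
tcp_pos: [0.4775, -0.1918, 0.0805]
eef_rot: [-180.0, -0.0, 13.7]
contact_force: [-1.8, 6.7, 6.7]
gripper_width: 0.0153
```

Call:
{"name": "step_arm", "arguments": {"increments": [{"tx": 0.15, "ty": -0.64, "tz": 0, "ax": 0, "ay": 0, "az": 0.5, "claw": -1}, {"tx": 0, "ty": 0, "tz": 0, "ax": 0, "ay": 0, "az": 0, "claw": -1}]}}

```text
time_s: 24.75
tcp_pos: [0.4776, -0.1925, 0.0805]
eef_rot: [-180.0, -0.0, 14.2]
contact_force: [-0.8, 6.2, 6.6]
gripper_width: 0.0155
```

```bash
python3 f.py
```

```text
p [ 477.6 -192.5] rad 74.6 lever deg 31.97 Ftan -6.22 Frad -0.74 yaw 14.2 w 0.015506278879067694
```

Click 3 ramps from about 29.5° and peaks at 31.5° (6.7 N). I approach the fourth up to a commanded 40°, then go on by feel.

Call:
{"name": "step_arm", "arguments": {"increments": [{"tx": 0.69, "ty": -2.53, "tz": 0, "ax": 0, "ay": 0, "az": 2, "claw": -1}, {"tx": 0, "ty": 0, "tz": 0, "ax": 0, "ay": 0, "az": 0, "claw": -1}]}}

```text
time_s: 24.95
tcp_pos: [0.4785, -0.1955, 0.0806]
eef_rot: [180.0, -0.0, 16.3]
contact_force: [-0.1, 1.9, 5.0]
gripper_width: 0.0152
```

Call:
{"name": "step_arm", "arguments": {"increments": [{"tx": 0.77, "ty": -2.5, "tz": 0, "ax": 0, "ay": 0, "az": 2, "claw": -1}, {"tx": 0, "ty": 0, "tz": 0, "ax": 0, "ay": 0, "az": 0, "claw": -1}]}}

```text
time_s: 25.15
tcp_pos: [0.4793, -0.1981, 0.0806]
eef_rot: [180.0, -0.0, 18.3]
contact_force: [-0.4, 2.0, 4.4]
gripper_width: 0.0154
```

Call:
{"name": "step_arm", "arguments": {"increments": [{"tx": 0.86, "ty": -2.47, "tz": 0, "ax": 0, "ay": 0, "az": 2, "claw": -1}, {"tx": 0, "ty": 0, "tz": 0, "ax": 0, "ay": 0, "az": 0, "claw": -1}]}}

```text
time_s: 25.35
tcp_pos: [0.4802, -0.2006, 0.0806]
eef_rot: [180.0, -0.0, 20.3]
contact_force: [-0.8, 1.9, 5.0]
gripper_width: 0.0152
```

Call:
{"name": "step_arm", "arguments": {"increments": [{"tx": 0.47, "ty": -1.22, "tz": 0, "ax": 0, "ay": 0, "az": 1, "claw": -1}, {"tx": 0, "ty": 0, "tz": 0, "ax": 0, "ay": 0, "az": 0, "claw": -1}]}}

```text
time_s: 25.55
tcp_pos: [0.4806, -0.2017, 0.0805]
eef_rot: [180.0, -0.0, 21.3]
contact_force: [-0.5, 2.0, 5.2]
gripper_width: 0.0154
```

Call:
{"name": "step_arm", "arguments": {"increments": [{"tx": 0.24, "ty": -0.61, "tz": 0, "ax": 0, "ay": 0, "az": 0.5, "claw": -1}, {"tx": 0, "ty": 0, "tz": 0, "ax": 0, "ay": 0, "az": 0, "claw": -1}]}}

```text
time_s: 25.75
tcp_pos: [0.4808, -0.2023, 0.0805]
eef_rot: [180.0, -0.0, 21.7]
contact_force: [-0.6, 2.1, 5.1]
gripper_width: 0.0154
```

Call:
{"name": "step_arm", "arguments": {"increments": [{"tx": 0.24, "ty": -0.61, "tz": 0, "ax": 0, "ay": 0, "az": 0.5, "claw": -1}, {"tx": 0, "ty": 0, "tz": 0, "ax": 0, "ay": 0, "az": 0, "claw": -1}]}}

```text
time_s: 25.95
tcp_pos: [0.481, -0.2028, 0.0805]
eef_rot: [180.0, -0.0, 22.2]
contact_force: [-0.6, 3.5, 4.7]
gripper_width: 0.0153
```

```bash
python3 f.py
```

```text
p [ 481.  -202.8] rad 74.7 lever deg 40.31 Ftan -3.44 Frad -0.81 yaw 22.2 w 0.015327004070784866
```

Call:
{"name": "step_arm", "arguments": {"increments": [{"tx": 0.25, "ty": -0.6, "tz": 0, "ax": 0, "ay": 0, "az": 0.5, "claw": -1}, {"tx": 0, "ty": 0, "tz": 0, "ax": 0, "ay": 0, "az": 0, "claw": -1}]}}

```text
time_s: 26.15
tcp_pos: [0.4812, -0.2033, 0.0805]
eef_rot: [180.0, -0.0, 22.7]
contact_force: [-1.2, 3.7, 5.9]
gripper_width: 0.0151
```

Call:
{"name": "step_arm", "arguments": {"increments": [{"tx": 0, "ty": 0, "tz": 0, "ax": 0, "ay": 0, "az": 0, "claw": -1}]}}

```text
time_s: 26.25
tcp_pos: [0.4812, -0.2033, 0.0805]
eef_rot: [180.0, -0.0, 22.7]
contact_force: [-0.2, 3.1, 6.5]
gripper_width: 0.0153
```

Call:
{"name": "step_arm", "arguments": {"increments": [{"tx": 0, "ty": 0, "tz": 0, "ax": 0, "ay": 0, "az": 0, "claw": -1}]}}

```text
time_s: 26.35
tcp_pos: [0.4812, -0.2033, 0.0805]
eef_rot: [180.0, -0.0, 22.7]
contact_force: [-0.5, 3.4, 5.3]
gripper_width: 0.0155
```

```bash
python3 f.py
```

```text
p [ 481.2 -203.3] rad 74.7 lever deg 40.71 Ftan -3.35 Frad -0.89 yaw 22.7 w 0.015470686227680854
```

Call:
{"name": "step_arm", "arguments": {"increments": [{"tx": 0.25, "ty": -0.6, "tz": 0, "ax": 0, "ay": 0, "az": 0.5, "claw": -1}, {"tx": 0, "ty": 0, "tz": 0, "ax": 0, "ay": 0, "az": 0, "claw": -1}]}}

```text
time_s: 26.55
tcp_pos: [0.4813, -0.2038, 0.0805]
eef_rot: [-180.0, -0.0, 23.2]
contact_force: [-1.4, 5.2, 6.9]
gripper_width: 0.016
```

Call:
{"name": "step_arm", "arguments": {"increments": [{"tx": 0, "ty": 0, "tz": 0, "ax": 0, "ay": 0, "az": 0, "claw": -1}]}}

```text
time_s: 26.65
tcp_pos: [0.4813, -0.2038, 0.0805]
eef_rot: [-180.0, -0.0, 23.2]
contact_force: [-1.4, 5.5, 6.5]
gripper_width: 0.0157
```

Call:
{"name": "step_arm", "arguments": {"increments": [{"tx": 0, "ty": 0, "tz": 0, "ax": 0, "ay": 0, "az": 0, "claw": -1}]}}

```text
time_s: 26.75
tcp_pos: [0.4814, -0.2038, 0.0805]
eef_rot: [-180.0, -0.0, 23.2]
contact_force: [-0.7, 4.1, 6.5]
gripper_width: 0.0154
```

```bash
python3 f.py
```

```text
p [ 481.4 -203.8] rad 74.7 lever deg 41.1 Ftan -4.07 Frad -1.01 yaw 23.2 w 0.01542562149931772
```

Call:
{"name": "step_arm", "arguments": {"increments": [{"tx": 0.15, "ty": -0.36, "tz": 0, "ax": 0, "ay": 0, "az": 0.3, "claw": -1}, {"tx": 0, "ty": 0, "tz": 0, "ax": 0, "ay": 0, "az": 0, "claw": -1}]}}

```text
time_s: 26.95
tcp_pos: [0.4815, -0.204, 0.0805]
eef_rot: [-180.0, -0.0, 23.5]
contact_force: [-0.9, 5.9, 6.4]
gripper_width: 0.0157
```

Call:
{"name": "step_arm", "arguments": {"increments": [{"tx": 0, "ty": 0, "tz": 0, "ax": 0, "ay": 0, "az": 0, "claw": -1}]}}

```text
time_s: 27.05
tcp_pos: [0.4815, -0.204, 0.0805]
eef_rot: [-180.0, -0.0, 23.5]
contact_force: [-1.6, 5.9, 6.3]
gripper_width: 0.0156
```

Call:
{"name": "step_arm", "arguments": {"increments": [{"tx": 0, "ty": 0, "tz": 0, "ax": 0, "ay": 0, "az": 0, "claw": -1}]}}

```text
time_s: 27.15
tcp_pos: [0.4814, -0.204, 0.0805]
eef_rot: [-180.0, -0.0, 23.5]
contact_force: [-1.4, 5.3, 7.9]
gripper_width: 0.0155
```

Call:
{"name": "step_arm", "arguments": {"increments": [{"tx": 0, "ty": 0, "tz": 0, "ax": 0, "ay": 0, "az": 0, "claw": -1}]}}

```text
time_s: 27.25
tcp_pos: [0.4815, -0.204, 0.0805]
eef_rot: [-180.0, -0.0, 23.5]
contact_force: [-1.8, 5.0, 6.2]
gripper_width: 0.0155
```

```bash
python3 f.py; python3 -c "
from m2 import *
s=cap('scene');c=cap('top')
t=[cv2.resize(s['image'][160:320,200:400],(400,320)),cv2.resize(c['image'][150:310,255:455],(400,320))]
cv2.imwrite('pics/end.png',np.hstack(t))"
```

```text
p [ 481.5 -204. ] rad 74.8 lever deg 41.32 Ftan -5.3 Frad -0.35 yaw 23.5 w 0.015531759653327934
```

View pics/end.png

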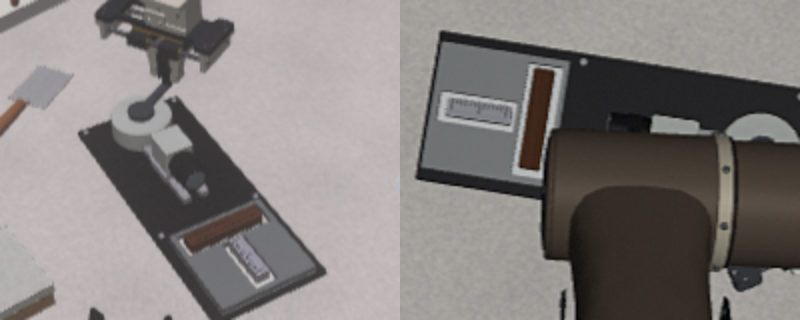

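The picture shows both parts in their bays and the post held in the jaws. The force has jumped from about 2 N to a steady 5.5 N, so the lever is seated on the fourth click and not past it. I hand in.

```bash
python3 -c "
from plant import r
r.close_job(); q=r.get_state(); print(q['time_s'],q['contact_force'],q['tcp_pos'])"
```

```text
the job is handed in; nothing more can be done
the job is handed in; nothing more can be done
```

I put the sample and the scale bar in their bays, then swung the focus lever to its fourth click. I handed the job in with the gripper still pinching the post, at about 27 s of the 72 s allowed. The hand-in gave no verdict.

- **Parts:** I used the larger wooden bar as the sample and the farther metal bar as the scale bar. Each was lowered until I felt light contact (4–5 N) and then released. After release the sample measured 0.5 mm from the bay centre and 0.2° from the stage axis. I checked the scale bar only by eye: the last two pictures show it flat in its bay. In the last top view the arm hid one end of the sample.
- **Lever:** Clicks 1 to 3 showed as force peaks of 7.5, 7.1 and 6.7 N at measured angles of about 10.9°, 21.0° and 31.5°. At the fourth, the push rose from 2 N to a steady 5.5 N and I stopped there, before any drop.
- **What disagreed:** The final measured angle was 41.3° against the stated 40°. That is in line with the 1–1.5° excess at the earlier clicks, which I put down to small pivot-estimate and compliance errors. The lowest push between clicks read 1–2 N, not the stated 3–4 N. I could not check the lever angle closely by camera.

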